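# Take the check block from its fitted case

### The job

The check block for the caliper has to come to bench temperature: swing the lid of the gauge case back until it stays open on its own, press down the end of the big steel block nearest the pull tab so that it tips up out of its flush pocket, then lift it out and set it down flat in the middle of the black granite plate, without dropping it. Leave the case open and do not disturb the caliper, the loupe or the movement holder.

Things in the scene. Friction and masses are not known exactly. Their poses are not given: they have to be found in the camera images.
- gauge_case: wooden gauge case, blue insert, fixed to the bench, 110 mm deep (x) x 150 mm wide (y), 58 mm high. Origin at the centre of its underside; x points from the tab side (front, facing roughly to the robot's right) to the hinge side, z up. Rim at z = 40 mm, insert's top at z = 38 mm. The big block lies in a pocket; the narrow ones flush in slots beside it are part of the case
- gauge_lid (a joint): angle of the lid about its hinge: 0 shut, 1.95 rad open against its stop. 0.2 kg, turns almost freely, balances at about 1.4 rad: below that it falls shut, past it it falls open and rests on the stop, leaning back
- lid_tab (a point): middle of the front lower edge of the brass pull tab on the lid's front; the tab is 60 mm wide (y), 5 mm thick, stands 12 mm proud of the front; when shut its underside is 40 mm above the bench, free below. It moves with the lid on a circle of 122 mm radius about the hinge line
- lid_hinge (a point): middle of the lid's hinge line, which is parallel to the case's y, at x = 55 mm, z = 40 mm of the case; axes as the case's
- block_c (a point): centre of the loose check block: bright ground steel, 60 x 34 x 12 mm along its x, y, z, about 0.19 kg, small dark hole in its face. Starts flat in the pocket, its x along the case's, top 0.5 mm below the insert, centre 1.5 mm past the ridge. Pressed down by its near end it turns about the ridge; past 15 degrees it falls over and stays tipped at 35, far end 6 to 15 mm above the insert
- pocket_ridge (a point): point above the pocket's ridge, level with the insert's top: x = 0, y = 0, z = 38 mm of the case; axes as the case's. Pocket: x = -33 to +32 mm, 35.5 mm wide (y). Its far half has a level floor 12.5 mm down; from the ridge (along y) the floor falls at 35 degrees to the near wall, which a thumb notch (x = -49 to -33 mm) lowers to 8 mm below the insert's top
- granite_plate: black granite plate, fixed, 110 x 110 mm, top face 25 mm above the bench; origin at the centre of its underside
- plate_top (a point): centre of the granite plate's top face
- caliper: digital caliper lying on the bench, 74 x 215 x 24 mm, a bystander; origin at the centre of its underside
- loupe: black eye loupe with a red foot, 41 mm across, 38 mm high, a bystander; origin at the centre of its underside
- movement_holder: round steel movement holder with brass studs, 38 x 48 x 22 mm, a bystander; origin at the centre of its underside

How it is judged:
By the outcome, as a careful person would: the job done as asked, in the order asked, and still so for the second after the job is handed in, with the robot touching nothing.
It also fails if it takes over 64 s, if anything falls off the work surface, if the arm or the gripper's body presses on something with over 40 N, if the wrist force passes 120 N, or if a joint passes its speed limit or range.

### The arm

A 6-joint arm with a two-finger parallel gripper is mounted at the origin on a cart in front of the work surface, level with it; the furniture and walls round the work are solid. World frame = base frame: x ahead of the robot, y to its left, z up, the work surface at z = 0. Lengths are in mm, angles in rad, forces in N, time in s.
With the tool pointing down it reaches from about 250 to 800 mm from the base axis. Payload 8.5 kg.
Tool frame: the origin (TCP) lies between the finger pads; the fingertips stand 25 mm ahead of it and the grasp point (between the pads) lies 6 mm ahead of it (r.nose_length is the distance from the TCP to the fingertips, in mm); z points along the fingers, y is the line along which they close (so a half turn about z gives the same grasp; the last joint's range is limited). The gripper opens to 85 mm and grips with 20 to 120 N. Pads are 22 mm wide; open, the fingers measure 114 mm over their backs; the gripper's body (76 mm by 85 mm) begins 54 mm behind the grasp point. The pads swing forward as they close: fully open they stand 13 mm farther back than shut.
Start: joints at [1.117, 0.238, -0.013, 1.319, 0, 1.571], TCP at [230.132, 471.827, 256.276] pointing down, gripper open.
Joint ranges: [-2.66, 2.66], [-1.03, 1.9], [-1.14, 1.46], [-1.82, 2.27], [-1.45, 1.34], [-3.14, 3.14]. Speed limits (rad/s): [2.22, 2.22, 2.79, 3.14, 3.14, 3.14].

### API

Orientations are given as a unit quaternion [x, y, z, w].
In Python, from rig import r gives the robot as it stands.
- The arm moves only by the tool move_arm, never from a script. Its argument "motion" is one flat list of numbers, 7 for each row, row after row: the shift along the world's x, y, z in m, then the turn, a rotation vector about the world's x, y, z in degrees, then the gripper's target within -1 to 1 (fully open at 1, half-way at 0, shut at -1). A call has 1 to 10 rows; each row shifts and turns the commanded pose from where the row before left it; what a row does not reach is not made up. A row lasts 1/8 s, in which the tool goes at most 62.5 mm and 10.7 degrees, less where a joint would pass 70% of its speed; a pose out of reach is approached as far as the arm can. A call with a gripper value outside its range is refused whole. The fingers move at their own pace and stop on an object; the grip force is fixed at half the most. Time passes only in rows, so rows that do not move let the fingers close. It gives the time, the measured TCP pose, the force, the opening and the grip force at its end, in the units of the state.
- r.get_obs(): the state, without advancing time (a new reading comes with each control period).
- r.grab_frame(name): name is "scene" or "top" or "wrist"; returns a dict with "img" (420x560x3 uint8, red, green, blue), "depth" (420x560 float32, mm along the optical axis (not along the pixel's ray), 0 where there is no reading), "mtx" (3x3 intrinsics, pixels), "xyz" and "orientation" of the camera in the world; the wrist camera has in their place "tool_from_camera" (4x4, takes a point from camera to tool coordinates, whose origin is the TCP and whose axes are the flange's). Camera axes: x right, y down, z forward; pixel columns grow to the right and rows downward; lengths in mm; the calibration is good to about 2 mm. A picture is of the moment at which its call begins: read the wrist's pose just before it.
- r.hand_in(): hands the job in; it is judged then, once.
Trained networks look in the newest picture that a camera, given by its name, has taken for a name from the list of things; names that differ only in an ending like _2 or _b are one class to them, and where a whole thing is asked for, a point or a joint stands for the part that bears it (a point fixed in the world has none). Each returns a list of dicts, best first, with "confidence" (0 to 1); they miss things now and then, are a little off and sometimes report something else, mostly with a low value. They report only what shows in the picture. A call takes as long as a camera call.
- r.search_frame(camera, name): "rect" ([left, top, right, bottom] in pixels, round what is visible of it).
The state is a dict: "clock": time; "qpos": joint angles; "dq": joint speeds; "joint_efforts": joint torques, N m; "ee_pos": TCP position; "eef_rot": TCP orientation; "wrist_force": force on the tool from outside, world axes, zero at the start; "moment": the same for the moment, N m; "grip_width": opening from 0.0 (shut) to 1.0 (fully open); "gripper_force": force on a finger pad.
Only numpy, scipy, OpenCV 4.12 (cv2) and the standard library are available. Lean on these libraries where they do the work, as an engineer would, in place of code of your own. Each camera call takes 0.05 s, during which the arm holds its last target. There are 200 camera calls.

## Working session

There is one attempt and no reset: what is moved stays moved. The work goes in short steps, Python scripts to look and compute and a tool call to move; the robot and the scene stay as the last step left them, time stands still between calls to the robot, and variables do not carry over. Pictures are saved under pics/ and viewed, at most 13 in all, crops included, and the job is handed in when it is done.

Besides the shell and the picture viewer there is one more tool, called after "Call:" as a command line: name --argument value ..., lists and objects as JSON in quotes. move_arm: Moves the arm, as the interface text tells. Its arguments: {"type":"object","properties":{"motion":{"type":"array"}},"required":["motion"]}

```bash
ls; mkdir -p pics
cat > h.py <<'E'
import numpy as np, cv2
from scipy.spatial.transform import Rotation as R
from rig import r
def cam(name):
    o=r.get_obs(); f=r.grab_frame(name)
    if name=="wrist":
        T=np.eye(4); T[:3,:3]=R.from_quat(o["eef_rot"]).as_matrix(); T[:3,3]=o["ee_pos"]
        f["T"]=T@np.array(f["tool_from_camera"])
    else:
        T=np.eye(4); q=np.array(f["orientation"]); T[:3,:3]=R.from_quat(q).as_matrix() if q.size==4 else q; T[:3,3]=f["xyz"]; f["T"]=T
    return f
def cloud(f):
    d=f["depth"]; K=np.array(f["mtx"]); v,u=np.mgrid[:d.shape[0],:d.shape[1]]
    P=np.stack([(u-K[0,2])/K[0,0]*d,(v-K[1,2])/K[1,1]*d,d],-1)
    W=P@f["T"][:3,:3].T+f["T"][:3,3]; W[d<=0]=np.nan
    return W
def proj(f,p):
    p=np.atleast_2d(p); c=(p-f["T"][:3,3])@f["T"][:3,:3]; K=np.array(f["mtx"]); q=c@K.T
    return q[:,:2]/q[:,2:]
def save(f,n): cv2.imwrite("pics/"+n,f["img"][:,:,::-1])
E
python3 - <<'E'
from h import *
ims=[]
for c in ["top","scene"]:
    f=cam(c); W=cloud(f); ims.append(f["img"]); print(c,f["T"].round(2).tolist())
    for n in ["gauge_case","lid_tab","granite_plate","caliper","loupe","movement_holder"]:
        for d in r.search_frame(c,n)[:2]:
            x0,y0,x1,y1=[int(t) for t in d["rect"]]; print(n,d["rect"],round(d["confidence"],2),W[(y0+y1)//2,(x0+x1)//2].round())
    np.savez(c,W=W,img=f["img"])
    save(f,c+"0.png")
print(r.get_obs(), r.nose_length)
E
```

```text
pics
top [[-0.0, -1.0, 0.07, 364.49], [-1.0, 0.0, 0.01, -22.27], [-0.01, -0.07, -1.0, 1044.57], [0.0, 0.0, 0.0, 1.0]]
gauge_case [158.4, 162.7, 226.1, 233.2] 0.73 [461. 211.  55.]
lid_tab [164.1, 163.2, 223.3, 231.0] 0.77 [461. 209.  54.]
granite_plate [325.0, 162.0, 378.6, 210.1] 0.71 [ 490. -180.   25.]
caliper [261.4, 217.8, 343.1, 244.2] 0.63 [380. -57.   8.]
loupe [419.1, 195.0, 439.5, 208.8] 0.72 [ 453. -381.    3.]
movement_holder [298.0, 201.2, 319.3, 216.3] 0.52 [437. -73.   0.]
movement_holder [157.4, 160.0, 224.4, 234.5] 0.47 [461. 216.  58.]
scene [[0.77, -0.23, 0.59, -167.18], [-0.63, -0.3, 0.71, -775.45], [0.02, -0.93, -0.38, 457.57], [0.0, 0.0, 0.0, 1.0]]
gauge_case [199.5, 171.5, 263.0, 211.5] 0.85 [430. 165.  52.]
gauge_case [397.3, 278.4, 420.8, 302.5] 0.33 [ 434. -379.   30.]
lid_tab [196.7, 174.4, 266.4, 194.3] 0.8 [447. 190.  60.]
lid_tab [309.3, 225.0, 386.2, 267.4] 0.51 [ 477. -195.   28.]
granite_plate [311.1, 223.8, 386.2, 266.2] 0.6 [ 488. -187.   26.]
caliper [236.7, 221.2, 304.4, 261.9] 0.87 [385. -56.  12.]
loupe [398.5, 278.6, 423.9, 304.6] 0.63 [ 439. -
[... 152 characters left out ...]
lock': 0.7, 'qpos': array([ 1.11703240e+00,  2.38181940e-01, -1.35010053e-02,  1.31921720e+00,
        3.31219757e-05,  1.57083735e+00]), 'dq': array([ 0.00108491, -0.00097046,  0.00077312,  0.00030231, -0.00148292,
        0.00213977]), 'joint_efforts': array([-3.36872487e-03, -5.38430142e+01,  3.46646762e+01,  2.57823980e-03,
       -1.86191032e-04,  7.27157982e-06]), 'ee_pos': array([230.10417845, 471.83073742, 256.2853106 ]), 'eef_rot': array([ 2.24960479e-01,  9.74367887e-01, -4.68548104e-05, -2.78122247e-05]), 'wrist_force': array([-1.14545339, -0.66857451,  0.58081333]), 'moment': array([0.03467146, 0.00756107, 0.00611995]), 'gripper_force': 0.0, 'grip_width': 0.9975925521014762} 25.0
```

View pics/top0.png

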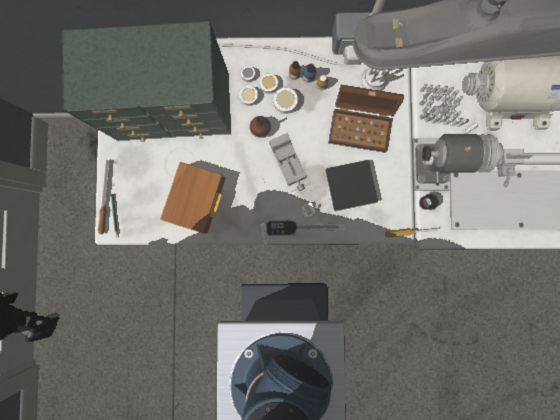

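View pics/scene0.png

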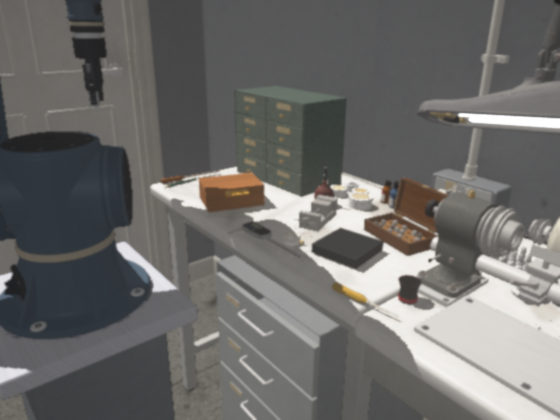

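The top view shows the case at about (192,198) with its tab facing right, at (216,203). The granite plate is at (353,185), and the caliper lies between them at (290,228). Next I'll fit the poses of the case and plate.

Run:
```python
from h import *
z=np.load("top.npz");W=z["W"]
def fit(m,n):
    m=cv2.morphologyEx(m.astype(np.uint8),cv2.MORPH_OPEN,np.ones((3,3)))
    k,l,s,c=cv2.connectedComponentsWithStats(m); i=1+s[1:,4].argmax()
    P=W[l==i]; rc=cv2.minAreaRect(P[:,:2].astype(np.float32)); print(n,rc,np.nanmedian(P[:,2]),len(P), P[:,2].min(),P[:,2].max())
    print(cv2.boxPoints(rc).round(1).tolist())
v,u=np.mgrid[:420,:560]
fit((abs(W[...,2]-57)<6)&(u>150)&(u<232)&(v>155)&(v<240),"case")
fit((abs(W[...,2]-25)<5)&(u>315)&(u<390)&(v>150)&(v<220)&(z["img"].mean(-1)<90),"plate")
hsv=cv2.cvtColor(z["img"],cv2.COLOR_RGB2HSV)
m=(hsv[...,0]>18)&(hsv[...,0]<32)&(hsv[...,1]>150)&(u>205)&(u<228)&(v>185)&(v<225)
print(m.sum(),W[m].mean(0)); 
# cabinet extents near
c=(W[...,2]>80)&(u<232)&(v<160)
print("cab",np.nanmin(W[c],0),np.nanmax(W[c],0))
```

```text
case ((461.0516052246094, 214.44007873535156), (111.86595916748047, 149.80838012695312), 71.95857238769531) 56.40293511207648 2758 51.07998593445632 62.0783522323228
[[372.5, 184.5], [515.0, 138.10000610351562], [549.5999755859375, 244.39999389648438], [407.20001220703125, 290.79998779296875]]
plate ((492.89013671875, -181.1996307373047), (107.95560455322266, 110.36212921142578), 11.202556610107422) 24.077315227031136 1838 20.05492608725308 29.360549102444224
[[429.20001220703125, -137.60000610351562], [450.70001220703125, -245.8000030517578], [556.5999755859375, -224.8000030517578], [535.0999755859375, -116.5999984741211]]
40 [nan nan nan]
cab [606.46850169 104.4053214   80.01734889] [901.77027741 684.77213787 257.66866023]
```

Call:
move_arm --motion '[0.022,-0.036,0.009,0,0,-10.25,-1,0.022,-0.036,0.009,0,0,-10.25,-1,0.022,-0.036,0.009,0,0,-10.25,-1,0.022,-0.036,0.009,0,0,-10.25,-1,0.022,-0.036,0.009,0,0,-10.25,-1,0.022,-0.036,0.009,0,0,-10.25,-1,0.022,-0.036,0.009,0,0,-10.25,-1,0.022,-0.036,0.009,0,0,-10.25,-1,0,0,0,0,0,0,-1,0,0,0,0,0,0,-1]'

```text
clock: 1.95
ee_pos: [406.0, 183.9, 328.2]
eef_rot: [0.809, 0.588, -0.0, -0.0]
wrist_force: [0.3, -0.1, 0.0]
grip_width: -0.001
gripper_force: 0.0
```

Run:
```python
from h import *
f=cam("wrist"); W=cloud(f); save(f,"w1.png"); np.savez("w1",W=W,img=f["img"],T=f["T"],K=f["mtx"])
print(np.array(f["tool_from_camera"]).round(3).tolist()); o=r.get_obs(); print(o["ee_pos"],o["eef_rot"],o["qpos"],o["grip_width"])
for n in ["gauge_case","lid_tab"]:print(n,r.search_frame("wrist",n)[:2])
```

```text
[[-0.0, -0.962, -0.273, 69.637], [1.0, -0.0, -0.001, -0.882], [0.0, -0.273, 0.962, -117.377], [0.0, 0.0, 0.0, 1.0]]
[405.75993583 184.19639981 328.08208291] [ 8.08556801e-01  5.88418068e-01 -1.82314628e-04 -2.07063715e-04] [ 4.25927341e-01  8.59904964e-02 -1.91121757e-02  1.46613435e+00
  3.32034872e-04  2.30931795e+00] 0.003513662511589155
gauge_case [{'rect': [256.0, 90.2, 374.5, 190.1], 'confidence': 0.81}]
lid_tab [{'rect': [255.3, 92.8, 380.6, 191.5], 'confidence': 0.77}]
```

View pics/w1.png

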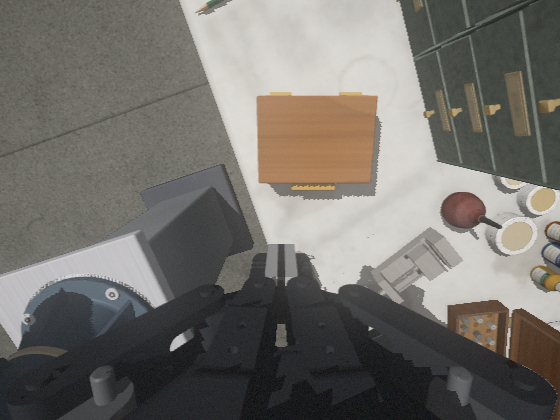

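The wrist picture shows the case top between (258,95) and (377,183), with the tab at (313,187) and the hinges at the top edge. The closed fingertips are near (282,250). I'll refine the case pose from this depth.

Run:
```python
from h import *
z=np.load("w1.npz");W=z["W"];img=z["img"]
v,u=np.mgrid[:420,:560]
m=(abs(W[...,2]-57)<5)&(u>230)&(u<400)&(v>70)&(v<205)
m=cv2.morphologyEx(m.astype(np.uint8),cv2.MORPH_OPEN,np.ones((5,5)))
P=W[m>0]; rc=cv2.minAreaRect(P[:,:2].astype(np.float32)); print(rc,np.median(P[:,2]))
print(cv2.boxPoints(rc).round(1).tolist())
hsv=cv2.cvtColor(img,cv2.COLOR_RGB2HSV)
m=(hsv[...,0]>18)&(hsv[...,0]<30)&(hsv[...,1]>130)&(v>183)&(v<195)&(u>285)&(u<340)
Q=W[m];Q=Q[np.isfinite(Q[:,0])]; print(m.sum(),np.median(Q,0),Q.min(0),Q.max(0))
# fingertip depth
f={"T":z["T"],"mtx":z["K"]}
o=r.get_obs();T=R.from_quat(o["eef_rot"]).as_matrix()
t=(W-o["ee_pos"])@T
mm=(v>235)&(u>240)&(u<325)&(t[...,2]<60)&(t[...,2]>0)
print("tip local",np.nanmin(t[mm],0),np.nanmax(t[mm],0))
```

```text
((461.9366455078125, 217.48080444335938), (109.44312286376953, 150.1879425048828), 72.07193756103516) 57.744169651535884
[[373.6000061035156, 188.5], [516.5, 142.3000030517578], [550.2000122070312, 246.39999389648438], [407.29998779296875, 292.70001220703125]]
  return _methods._mean(a, axis=axis, dtype=dtype,
  ret = um.true_divide(
Traceback (most recent call last):
ValueError: zero-size array to reduction operation minimum which has no identity
```

Call:
move_arm --motion '[0.004,-0.016,-0.0356,8.56,-2.78,0,-1,0.004,-0.016,-0.0356,8.56,-2.78,0,-1,0.004,-0.016,-0.0356,8.56,-2.78,0,-1,0.004,-0.016,-0.0356,8.56,-2.78,0,-1,0.004,-0.016,-0.0356,8.56,-2.78,0,-1,0,0,0,0,0,0,-1,0,0,0,0,0,0,-1]'

```text
clock: 2.98
ee_pos: [426.5, 104.2, 150.7]
eef_rot: [0.748, 0.543, 0.309, -0.225]
wrist_force: [0.6, -0.8, 0.2]
grip_width: -0.004
gripper_force: 0.0
```

```bash
cat >> h.py <<'E'
C=np.array([462.,217,0]); yaw=np.radians(72.0)
ex=np.array([np.cos(yaw),np.sin(yaw),0]); ey=np.array([-ex[1],ex[0],0])
def tc(p): d=np.asarray(p)-C; return np.stack([d@ex,d@ey,d[...,2]],-1)
def tw(c): c=np.asarray(c,float); return C+c[0]*ex+c[1]*ey+np.array([0,0,c[2]])
def st():
    o=r.get_obs(); Rm=R.from_quat(o["eef_rot"]).as_matrix()
    print("tcp case",tc(o["ee_pos"]).round(1),"tip",tc(o["ee_pos"]+25*Rm[:,2]).round(1),"z",(Rm[:,2]@ex).round(3),(Rm[:,2]@ey).round(3),Rm[2,2].round(3),"ydir",(Rm[:,1]@ey).round(3),"q",o["qpos"].round(2),"F",o["wrist_force"].round(1),"w",round(o["grip_width"],3),"t",o["clock"])
    return o
E
python3 -c "
from h import *
o=st(); print(o['ee_pos'])"
```

```text
tcp case [-118.3   -1.1  150.7] tip [-100.6   -1.1  133. ] z 0.706 0.001 -0.708 ydir -1.0 q [-0.23  0.13 -0.69  0.66  0.78  1.69] F [ 0.6 -0.8  0.2] w -0.004 t 2.975
[426.49271046 104.19090673 150.71338152]
```

Call:
move_arm --motion '[0,0,-0.037,0,0,0,-1,0,0,-0.037,0,0,0,-1,0,0,-0.037,0,0,0,-1,0,0,0,0,0,0,-1,0.0027,0.0083,0,0,0,0,-1,0.0027,0.0083,0,0,0,0,-1,0.0027,0.0083,0,0,0,0,-1,0.0027,0.0083,0,0,0,0,-1,0,0,0,0,0,0,-1]'

```text
clock: 4.1
ee_pos: [436.9, 137.6, 39.5]
eef_rot: [0.747, 0.544, 0.31, -0.225]
wrist_force: [-0.4, -0.1, 0.0]
grip_width: -0.002
gripper_force: 0.0
```

Run:
```python
from h import *
st(); f=cam("wrist"); save(f,"w2.png")
```

```text
tcp case [-83.2  -0.7  39.5] tip [-65.6  -0.6  21.8] z 0.707 0.001 -0.707 ydir -1.0 q [-0.14  0.34 -0.86  0.2   0.77  1.82] F [-0.4 -0.1  0. ] w -0.002 t 4.1
```

View pics/w2.png

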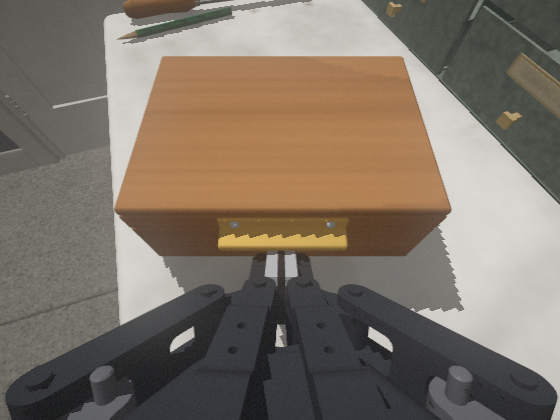

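The fingertips are tucked under the brass tab at (283,250), centred on it. Now I'll swing the lid along its arc.

Call:
move_arm --motion '[0,0,0.0099,0,0,0,-1,0,0,0.0099,0,0,0,-1,0.0005,0.0016,0.0097,0,0,0,-1,0.0005,0.0016,0.0097,0,0,0,-1,0.001,0.0032,0.0093,0,0,0,-1,0.001,0.0032,0.0093,0,0,0,-1,0.0015,0.0047,0.0085,0,0,0,-1,0.0015,0.0047,0.0085,0,0,0,-1,0.002,0.006,0.0075,0,0,0,-1,0.002,0.006,0.0075,0,0,0,-1]'

```text
clock: 5.4
ee_pos: [447.0, 168.5, 129.5]
eef_rot: [0.747, 0.543, 0.309, -0.225]
wrist_force: [-0.3, -0.5, -0.6]
grip_width: -0.002
gripper_force: 0.3
```

Run:
```python
from h import *
st(); f=cam("wrist"); save(f,"w3.png")
```

```text
tcp case [-50.7  -0.7 129.5] tip [-33.1  -0.7 111.8] z 0.707 0.0 -0.707 ydir -1.0 q [-0.05  0.16 -0.75  0.41  0.75  1.93] F [-0.3 -0.5 -0.6] w -0.002 t 5.4
```

View pics/w3.png

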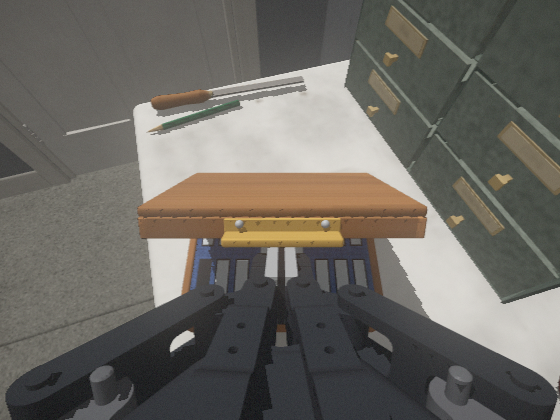

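The lid is riding up on the fingertips: the tab is at (283,240) and the blue insert shows below it. Continuing over the balance point.

Call:
move_arm --motion '[0.0023,0.0072,0.0063,0,0,0,-1,0.0023,0.0072,0.0063,0,0,0,-1,0.0026,0.0081,0.005,0,0,0,-1,0.0026,0.0081,0.005,0,0,0,-1,0.0029,0.0088,0.0034,0,0,0,-1,0.0029,0.0088,0.0034,0,0,0,-1,0.003,0.0092,0.0017,0,0,0,-1,0.003,0.0092,0.0017,0,0,0,-1,0.003,0.0094,0,0,0,0,-1,0.003,0.0094,0,0,0,0,-1]'

```text
clock: 6.7
ee_pos: [474.7, 254.0, 161.8]
eef_rot: [0.747, 0.543, 0.309, -0.225]
wrist_force: [-0.3, 0.9, -0.1]
grip_width: 0.001
gripper_force: 0.0
```

Call:
move_arm --motion '[0.003,0.0092,-0.0017,0,0,0,-1,0.003,0.0092,-0.0017,0,0,0,-1,0,0,0,0,0,0,-1,0,0,0,0,0,0,-1]'

```text
clock: 7.2
ee_pos: [480.3, 271.8, 158.3]
eef_rot: [0.747, 0.543, 0.309, -0.225]
wrist_force: [-0.4, 0.6, 1.0]
grip_width: -0.0
gripper_force: 0.0
```

Run:
```python
from h import *
st(); f=cam("scene"); cv2.imwrite("pics/s2.png",cv2.resize(f["img"][130:290,150:310,::-1],None,fx=3.5,fy=3.5))
```

```text
tcp case [ 57.8  -0.5 158.3] tip [ 75.4  -0.5 140.6] z 0.707 0.001 -0.707 ydir -1.0 q [ 0.19  0.15 -0.7   0.28  0.67  2.24] F [-0.4  0.6  1. ] w -0.0 t 7.2
```

View pics/s2.png

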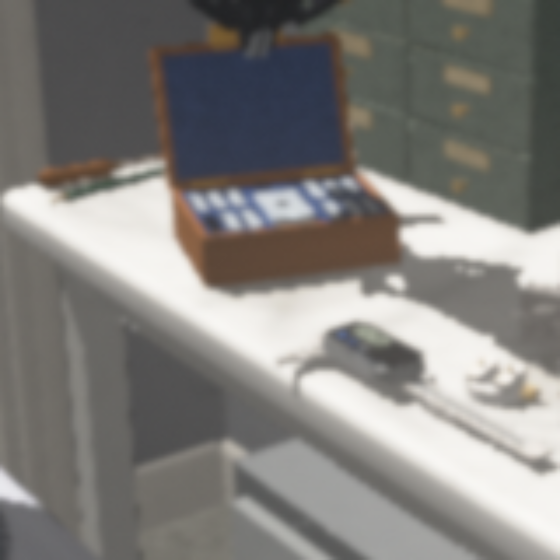

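The lid is fully back, with the fingertips still at its top edge. Backing off and returning to a vertical tool to look at the block.

Call:
move_arm --motion '[-0.0065,-0.02,0.01,0,0,0,-1,-0.0065,-0.02,0.01,0,0,0,-1,-0.0034,-0.0105,0.007,-7.13,2.32,0,-1,-0.0034,-0.0105,0.007,-7.13,2.32,0,-1,-0.0034,-0.0105,0.007,-7.13,2.32,0,-1,-0.0034,-0.0105,0.007,-7.13,2.32,0,-1,-0.0034,-0.0105,0.007,-7.13,2.32,0,-1,-0.0034,-0.0105,0.007,-7.13,2.32,0,-1,0,0,0,0,0,0,-1,0,0,0,0,0,0,-1]'

```text
clock: 8.5
ee_pos: [446.9, 168.9, 220.0]
eef_rot: [0.809, 0.588, 0.001, -0.001]
wrist_force: [-0.8, -0.4, 0.6]
grip_width: -0.003
gripper_force: 0.0
```

Run:
```python
from h import *
st(); f=cam("wrist"); W=cloud(f); save(f,"w4.png"); np.savez("w4",W=W,img=f["img"],T=f["T"],K=f["mtx"])
for n in ["block_c","gauge_case"]:
    for d in r.search_frame("wrist",n)[:2]:
        x0,y0,x1,y1=[int(t) for t in d["rect"]]; print(n,d, tc(W[(y0+y1)//2,(x0+x1)//2]).round(1))
# expected outline of the block, in case coords, projected with current calib
print(proj(f,[tw(c) for c in [(-28.5,-17,37.5),(-28.5,17,37.5),(31.5,17,37.5),(31.5,-17,37.5)]]).round(0).tolist())
```

```text
tcp case [-50.4  -0.5 220. ] tip [-50.3  -0.5 195. ] z 0.002 0.001 -1.0 ydir -1.0 q [ 0.36  0.17 -0.19  1.2   0.    2.24] F [-0.8 -0.4  0.6] w -0.003 t 8.5
block_c {'rect': [264.2, 112.9, 300.3, 172.5], 'confidence': 0.66} [ 2.1 -0.5 37. ]
gauge_case {'rect': [162.1, 0.0, 406.8, 196.3], 'confidence': 0.74} [43.1 -2.3 37.8]
[[298.0, 173.0], [265.0, 173.0], [264.0, 111.0], [299.0, 111.0]]
```

View pics/w4.png

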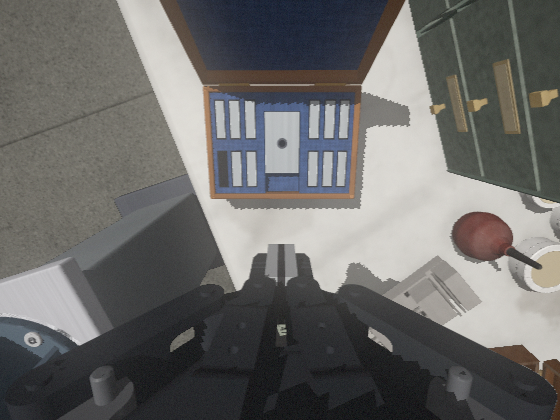

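The lid is open and the block sits at (264–300, 112–173), matching my predicted outline. The thumb notch is at (283,183). Next I'll press the near end.

Call:
move_arm --motion '[0.0017,0.0056,-0.032,0,0,0,-1,0.0017,0.0056,-0.032,0,0,0,-1,0.0017,0.0056,-0.032,0,0,0,-1,0.0017,0.0056,-0.032,0,0,0,-1,0,0,-0.01,0,0,0,-1,0,0,-0.01,0,0,0,-1,0,0,-0.006,0,0,0,-1,0,0,-0.003,0,0,0,-1,0,0,0,0,0,0,-1]'

```text
clock: 9.78
ee_pos: [454.1, 191.3, 63.8]
eef_rot: [0.809, 0.588, 0.0, -0.0]
wrist_force: [-0.2, 1.0, 0.5]
grip_width: 0.001
gripper_force: 0.0
```

```bash
python3 -c "
from h import *
st()"
```

```text
tcp case [-26.9  -0.5  63.8] tip [-26.9  -0.4  38.8] z 0.001 0.0 -1.0 ydir -1.0 q [ 0.4   0.33 -0.42  0.82  0.    2.28] F [-0.2  1.   0.5] w 0.001 t 9.775
```

Call:
move_arm --motion '[0,0,-0.002,0,0,0,-1,0,0,-0.002,0,0,0,-1,0,0,-0.001,0,0,0,-1,0,0,-0.001,0,0,0,-1,0,0,-0.0013,0,0,0,-1,0,0,0,0,0,0,-1]'

```text
clock: 10.52
ee_pos: [453.9, 191.2, 56.1]
eef_rot: [0.809, 0.588, -0.0, -0.0]
wrist_force: [0.6, -0.1, -0.3]
grip_width: -0.0
gripper_force: 0.0
```

Call:
move_arm --motion '[0,0,0.02,0,0,0,-1,0,0,0.03,0,0,0,0.1,-0.0015,-0.005,0.03,0,0,0,0.1,-0.0015,-0.005,0.03,0,0,0,0.1,-0.0015,-0.005,0.02,0,0,0,0.1,0,0,0,0,0,0,0.1,0,0,0,0,0,0,0.1]'

```text
clock: 11.4
ee_pos: [449.2, 176.2, 185.5]
eef_rot: [0.809, 0.588, -0.0, -0.0]
wrist_force: [0.7, 0.2, -0.8]
grip_width: 0.547
gripper_force: 0.0
```

Run:
```python
from h import *
o=st(); f=cam("wrist"); W=cloud(f); save(f,"w5.png"); np.savez("w5",W=W,img=f["img"],T=f["T"],K=f["mtx"])
for d in r.search_frame("wrist","block_c")[:2]: print(d)
c=tc(W); 
for x in range(-36,44,4):
    m=(abs(c[...,1])<12)&(abs(c[...,0]-x)<2)&(c[...,2]<80); print(x,np.nanmedian(c[...,2][m]).round(1) if m.any() else None,m.sum(),end=" | ")
Rm=R.from_quat(o["eef_rot"]).as_matrix(); t=(W-o["ee_pos"])@Rm
m=(abs(t[...,2]-10)<30)&(abs(t[...,0])<14)&(abs(t[...,1])<60)
print("\ntips",[np.nanpercentile(t[m][:,i],[1,50,99]).round(1).tolist() for i in range(3)])
```

```text
tcp case [-42.8  -0.4 185.5] tip [-42.8  -0.4 160.5] z -0.0 0.001 -1.0 ydir -1.0 q [ 0.37  0.2  -0.25  1.12  0.    2.26] F [ 0.7  0.2 -0.8] w 0.547 t 11.4
{'rect': [261.3, 129.8, 304.0, 189.8], 'confidence': 0.63}
{'rect': [409.0, 389.6, 428.7, 409.8], 'confidence': 0.54}
-36 29.9 104 | -32 20.6 146 | -28 21.5 99 | -24 24.2 77 | -20 26.5 103 | -16 29.5 103 | -12 32.1 104 | -8 34.6 105 | -4 37.3 107 | 0 39.8 110 | 4 42.4 138 | 8 45.0 110 | 12 47.6 140 | 16 49.7 145 | 20 45.5 140 | 24 25.4 132 | 28 25.3 131 | 32 37.3 137 | 36 37.8 138 | 40 37.8 126 | 
tips [[-9.9, 7.6, 12.7], [-37.8, -24.2, 35.6], [-19.6, -3.4, 20.6]]
```

View pics/w5.png

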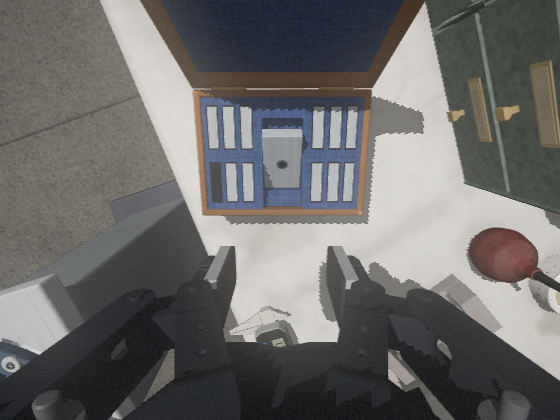

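The block has tipped: the depth fits a slope of about 33–34°, with the top far edge at about x=19, z=52 in the case frame. In the image it is at (262–303, 128–188). I'll approach perpendicular to its face.

Call:
move_arm --motion '[0.00145,0.0045,-0.0179,8.08,-2.63,0,0.1,0.00145,0.0045,-0.0179,8.08,-2.63,0,0.1,0.00145,0.0045,-0.0179,8.08,-2.63,0,0.1,0.00145,0.0045,-0.0179,8.08,-2.63,0,0.1,0.0021,0.0064,-0.01,0,0,0,0.1,0.0021,0.0064,-0.01,0,0,0,0.1,0.0021,0.0064,-0.01,0,0,0,0.1,0,0,0,0,0,0,0.1,0,0,0,0,0,0,0.1]'

```text
clock: 12.62
ee_pos: [461.3, 213.4, 84.4]
eef_rot: [0.774, 0.562, 0.236, -0.172]
wrist_force: [-0.3, 0.2, -0.5]
grip_width: 0.547
gripper_force: 0.0
```

Run:
```python
from h import *
o=st(); f=cam("wrist"); W=cloud(f); save(f,"w6.png")
c=tc(W)
m=(abs(c[...,1])<10)&(c[...,2]>41)&(c[...,2]<60)&(c[...,0]>2)&(c[...,0]<30)
P=c[m]
if len(P)>20:
    t=P[P[:,0]<15]; print("top fit",np.polyfit(t[:,0],t[:,2],1)," far top",P[P[:,2].argmax()],np.percentile(P[:,0],[90,98,100]),len(P))
m=(c[...,0]>4)&(c[...,0]<14)&(c[...,2]>40)&(c[...,2]<55)&(abs(c[...,1])<22); print("y",np.percentile(c[m][:,1],[1,99]))
Rm=R.from_quat(o["eef_rot"]).as_matrix(); t=(W-o["ee_pos"])@Rm
m=(t[...,2]>5)&(t[...,2]<24)&(abs(t[...,0])<13)&(abs(t[...,1])>20)&(abs(t[...,1])<35)
print("tips",[np.nanpercentile(t[m][:,i],[1,50,99]).round(1).tolist() for i in range(3)])
```

```text
tcp case [-3.7 -0.4 84.4] tip [10.3 -0.4 63.7] z 0.559 0.001 -0.829 ydir -1.0 q [ 0.15  0.21 -0.72  0.34  0.52  2.12] F [-0.3  0.2 -0.5] w 0.547 t 12.625
top fit [ 0.6501018  39.86235692]  far top [16.39059267 -5.25769276 51.82018683] [19.65223838 22.15640843 22.47545851] 1169
y [-16.44578456  16.71772918]
tips [[-10.3, 7.3, 11.8], [-34.4, 22.3, 34.4], [5.2, 11.9, 22.2]]
```

View pics/w6.png

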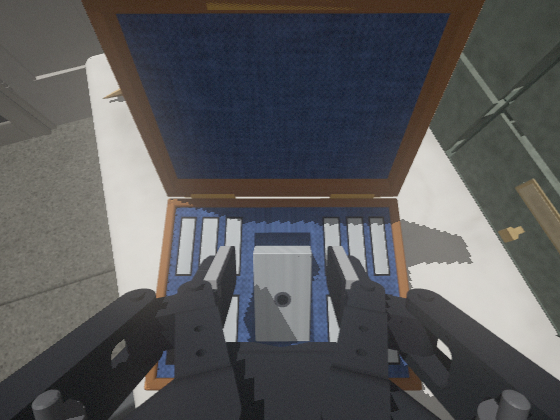

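The block is centred between the open fingers (far edge at row 250, columns 254–312). Moving in and closing.

Call:
move_arm --motion '[0.0012,0.0042,-0.0066,0,0,0,0.1,0.0012,0.0042,-0.0066,0,0,0,0.1,0.0012,0.0042,-0.0066,0,0,0,0.1,0,0,0,0,0,0,0.1]'

```text
clock: 13.18
ee_pos: [464.7, 226.3, 64.0]
eef_rot: [0.774, 0.562, 0.236, -0.172]
wrist_force: [-0.3, -0.1, 0.0]
grip_width: 0.551
gripper_force: 0.0
```

Call:
move_arm --motion '[0,0,0,0,0,0,-1,0,0,0,0,0,0,-1,0,0,0,0,0,0,-1,0,0,0,0,0,0,-1]'

```text
clock: 13.68
ee_pos: [465.3, 226.0, 65.0]
eef_rot: [0.774, 0.562, 0.237, -0.172]
wrist_force: [0.4, -1.3, 1.0]
grip_width: 0.368
gripper_force: 59.4
```

Run:
```python
from h import *
o=st(); print(o["gripper_force"])
```

```text
tcp case [ 9.5 -0.4 65. ] tip [23.5 -0.4 44.2] z 0.559 -0.0 -0.829 ydir -1.0 q [ 0.18  0.25 -0.74  0.27  0.51  2.15] F [ 0.4 -1.3  1. ] w 0.368 t 13.675
59.41187560558319
```

Call:
move_arm --motion '[0,0,0.004,0,0,0,-1,0,0,0.006,0,0,0,-1,0,0,0.01,0,0,0,-1,0,0,0.01,0,0,0,-1,0,0,0.012,0,0,0,-1,0,0,0.012,0,0,0,-1,0,0,0.012,0,0,0,-1,0,0,0.012,0,0,0,-1,0,0,0,0,0,0,-1]'

```text
clock: 14.8
ee_pos: [465.8, 226.2, 144.0]
eef_rot: [0.773, 0.562, 0.237, -0.172]
wrist_force: [-0.2, 1.2, -2.4]
grip_width: 0.368
gripper_force: 59.7
```

```bash
cat >> h.py <<'E'
def blk(nm):
    o=st(); f=cam("wrist"); W=cloud(f); save(f,nm)
    Rm=R.from_quat(o["eef_rot"]).as_matrix(); t=(W-o["ee_pos"])@Rm
    m=(t[...,2]>-5)&(t[...,2]<45)&(t[...,0]<20)&(abs(t[...,1])<14)&(t[...,0]>-75)
    P=t[m]; print("n",len(P)); 
    for x in range(-60,20,4):
        q=P[abs(P[:,0]-x)<2]
        if len(q)>5: print(x,len(q),"z %.1f"%np.median(q[:,2]),"y %.1f %.1f"%tuple(np.percentile(q[:,1],[2,98])))
    print("force",o["gripper_force"])
E
python3 -c "
from h import *
blk('w7.png')"
```

```text
tcp case [  9.9  -0.8 144. ] tip [ 23.9  -0.8 123.3] z 0.56 -0.001 -0.828 ydir -1.0 q [ 0.18  0.13 -0.62  0.5   0.51  2.15] F [-0.2  1.2 -2.4] w 0.368 t 14.8
n 4425
-48 15 z 16.9 y -5.0 3.6
-44 259 z 16.8 y -13.2 12.5
-40 313 z 16.6 y -13.2 13.1
-36 325 z 16.5 y -13.1 13.5
-32 332 z 16.4 y -13.4 13.4
-28 352 z 16.3 y -13.5 13.3
-24 356 z 16.4 y -13.4 13.5
-20 357 z 16.2 y -13.3 13.1
-16 367 z 16.2 y -13.2 13.5
-12 375 z 16.1 y -13.3 13.4
-8 412 z 16.0 y -13.4 13.3
-4 621 z 16.5 y -13.5 13.2
0 341 z 21.7 y -12.9 13.6
force 59.74153518676758
```

View pics/w7.png

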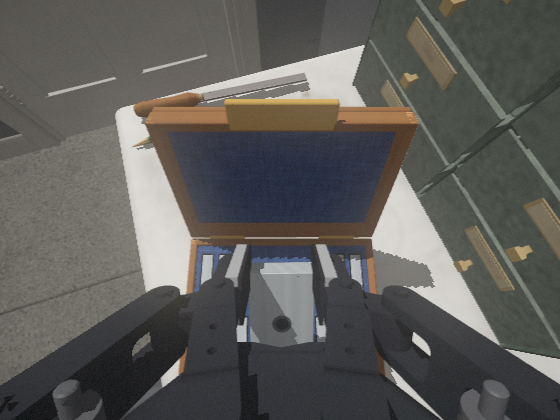

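The block is firmly held, with only about 1.2° of droop in the grip. It shows at (250–315, 265–345) between the pads. I'll carry it over to the plate and level it.

Call:
move_arm --motion '[0.001,-0.012,0.006,0,0,0,-1,0.002,-0.024,0,0,0,0,-1,0.0032,-0.034,0,-4.18,1.36,0,-1,0.0032,-0.034,0,-4.18,1.36,0,-1,0.0032,-0.034,0,-4.18,1.36,0,-1,0.0032,-0.034,0,-4.18,1.36,0,-1,0.0032,-0.034,0,-4.18,1.36,0,-1,0.0032,-0.034,0,-4.18,1.36,0,-1,0.0032,-0.034,0,-4.18,1.36,0,-1,0.0032,-0.034,0,-4.18,1.36,0,-1]'

```text
clock: 16.1
ee_pos: [493.5, -83.6, 148.7]
eef_rot: [0.809, 0.588, -0.01, 0.006]
wrist_force: [-0.4, -0.5, -3.1]
grip_width: 0.367
gripper_force: 59.8
```

Call:
move_arm --motion '[0.003,-0.03,0,0,0,0,-1,0.003,-0.022,0,0,0,0,-1,0.0024,-0.016,0,0,0,0,-1,0,0,-0.02,0,0,0,-1,0,0,-0.02,0,0,0,-1,0,0,-0.015,0,0,0,-1,0,0,0,0,0,0,-1,0,0,0,0,0,0,-1]'

```text
clock: 17.1
ee_pos: [502.5, -150.0, 94.3]
eef_rot: [0.809, 0.588, -0.008, 0.006]
wrist_force: [-0.6, -0.3, -2.1]
grip_width: 0.37
gripper_force: 59.9
```

Run:
```python
from h import *
blk("w8.png"); o=r.get_obs(); print(o["ee_pos"])
f=cam("scene"); W=cloud(f); cv2.imwrite("pics/s8.png",cv2.resize(f["img"][150:310,220:440,::-1],None,fx=3,fy=3))
f=cam("wrist"); W=cloud(f); m=(abs(W[...,2]-25)<4)&(W[...,1]<-90)&(W[...,1]>-260)&(f["img"].mean(-1)<90); P=W[m]
rc=cv2.minAreaRect(P[:,:2].astype(np.float32)); print("plate wrist",rc,np.median(P[:,2]),cv2.boxPoints(rc).round().tolist())
```

```text
tcp case [-336.6 -151.9   94.3] tip [-337.1 -151.9   69.3] z -0.02 -0.0 -1.0 ydir -1.0 q [-0.28  0.34 -0.3   0.92 -0.02  1.61] F [-0.6 -0.3 -2.1] w 0.37 t 17.1
n 4444
-48 17 z 17.2 y -3.4 3.5
-44 257 z 16.8 y -13.2 13.0
-40 323 z 16.6 y -13.7 13.2
-36 311 z 16.5 y -13.3 13.3
-32 341 z 16.4 y -13.1 13.4
-28 351 z 16.3 y -13.4 13.3
-24 349 z 16.2 y -13.5 13.6
-20 354 z 16.1 y -13.4 13.1
-16 370 z 16.0 y -13.2 13.4
-12 382 z 15.9 y -13.2 13.6
-8 387 z 15.7 y -13.5 13.3
-4 455 z 15.8 y -13.8 13.2
0 547 z 21.2 y -13.3 13.4
force 59.926212430000305
[ 502.60941878 -150.05164188   94.47354612]
plate wrist ((552.9164428710938, -179.6043701171875), (126.9409408569336, 253.45518493652344), 81.59724426269531) 24.76374670151833 [[418.0, -224.0], [669.0, -261.0], [688.0, -135.0], [437.0, -98.0]]
```

View pics/w8.png

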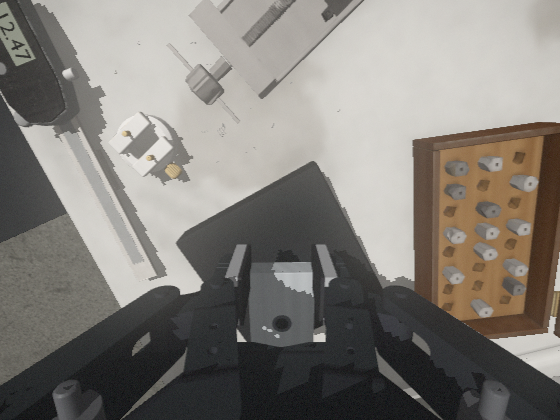

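The block is held level over the plate. The plate corners visible in this picture are at (316,162) and (177,240), and I'll use those to check the centre.

Run:
```python
from h import *
f=cam("wrist"); K=np.array(f["mtx"]); T=f["T"]
p=[]
for u,v in [(316,161),(177,241)]:
    d=T[:3,:3]@np.linalg.solve(K,[u,v,1]); s=(25-T[2,3])/d[2]; p.append(T[:3,3]+s*d)
a,b=p; print(a,b,np.linalg.norm(a-b)); e=(b-a)/np.linalg.norm(b-a); n=np.array([-e[1],e[0],0]); 
for s in (1,-1): print("centre",(a+b)/2+s*55*n)
```

```text
[ 536.79464156 -113.08173529   25.        ] [ 432.15240451 -135.97432498   25.        ] 107.117078183622
centre [ 496.22788055 -178.25730595   25.        ]
centre [472.71916552 -70.79875432  25.        ]
```

Call:
move_arm --motion '[0.0012,0.0003,-0.01,0,0,0,-1,0.0012,0.0002,-0.01,0,0,0,-1,0,0,-0.008,0,0,0,-1,0,0,-0.006,0,0,0,-1,0,0,-0.003,0,0,0,-1,0,0,-0.002,0,0,0,-1,0,0,0,0,0,0,-1,0,0,0,0,0,0,-1]'

```text
clock: 18.3
ee_pos: [504.7, -149.5, 55.0]
eef_rot: [0.809, 0.588, -0.008, 0.006]
wrist_force: [-0.3, 0.6, -2.6]
grip_width: 0.368
gripper_force: 59.9
```

Call:
move_arm --motion '[0,0,-0.0005,0,0,0,-1,0,0,-0.0005,0,0,0,-1,0,0,0,0,0,0,-1]'

```text
clock: 18.68
ee_pos: [504.5, -149.5, 53.8]
eef_rot: [0.809, 0.588, -0.008, 0.006]
wrist_force: [0.7, -0.6, -2.3]
grip_width: 0.365
gripper_force: 59.9
```

Call:
move_arm --motion '[0,0,-0.0005,0,0,0,-1,0,0,0,0,0,0,-1]'

```text
clock: 18.92
ee_pos: [504.5, -149.5, 53.2]
eef_rot: [0.809, 0.588, -0.008, 0.006]
wrist_force: [0.5, 0.7, -2.4]
grip_width: 0.365
gripper_force: 59.9
```

Call:
move_arm --motion '[0,0,-0.0005,0,0,0,-1,0,0,0,0,0,0,-1]'

```text
clock: 19.18
ee_pos: [504.5, -149.5, 52.7]
eef_rot: [0.809, 0.588, -0.008, 0.006]
wrist_force: [0.1, 0.8, -1.9]
grip_width: 0.368
gripper_force: 59.9
```

Call:
move_arm --motion '[0,0,-0.0005,0,0,0,-1,0,0,0,0,0,0,-1]'

```text
clock: 19.42
ee_pos: [504.6, -149.5, 52.4]
eef_rot: [0.809, 0.588, -0.008, 0.006]
wrist_force: [-1.1, 1.5, -0.5]
grip_width: 0.37
gripper_force: 60.1
```

Call:
move_arm --motion '[0,0,-0.0005,0,0,0,-1,0,0,0,0,0,0,-1]'

```text
clock: 19.68
ee_pos: [504.6, -149.5, 52.3]
eef_rot: [0.809, 0.588, -0.008, 0.006]
wrist_force: [-2.1, 1.0, 5.4]
grip_width: 0.367
gripper_force: 60.8
```

The block is in contact with the plate. Releasing and retreating.

Call:
move_arm --motion '[0,0,0,0,0,0,-0.1,0,0,0,0,0,0,0.1,0,0,0,0,0,0,0.2,0,0,0,0,0,0,0.2,0,0,0.01,0,0,0,0.2,0,0,0.03,0,0,0,0.2,0,0,0.04,0,0,0,0.2,0,0,0.05,0,0,0,0.2,-0.01,-0.02,0.04,0,0,0,0.2,0,0,0,0,0,0,0.2]'

```text
clock: 20.92
ee_pos: [495.6, -170.7, 225.6]
eef_rot: [0.809, 0.587, -0.007, 0.008]
wrist_force: [0.0, -0.0, -1.2]
grip_width: 0.6
gripper_force: 0.0
```

Run:
```python
from h import *
st(); f=cam("wrist"); W=cloud(f); d=r.search_frame("wrist","block_c")[:1]; print(d)
m=(abs(W[...,2]-37)<4)&(abs(W[...,0]-495)<50)&(abs(W[...,1]+179)<50)
P=W[m]; rc=cv2.minAreaRect(P[:,:2].astype(np.float32)); print(rc); A=np.c_[P[:,:2]-P[:,:2].mean(0),np.ones(len(P))]; print(np.linalg.lstsq(A,P[:,2],rcond=None)[0],len(P))
a=f["img"]
g=cam("scene"); b=g["img"][150:310,170:450]; s=np.vstack([cv2.resize(a,(420,300)),cv2.resize(b,(420,240))]); cv2.imwrite("pics/end.png",s[:,:,::-1])
t=cam("top")
for n in ["caliper","loupe","movement_holder"]: print(n,r.search_frame("top",n)[:1])
```

```text
tcp case [-358.4 -151.8  225.6] tip [-358.9 -151.9  200.6] z -0.021 -0.006 -1.0 ydir -1.0 q [-0.32  0.24 -0.08  1.24 -0.02  1.57] F [ 0.  -0.  -1.2] w 0.6 t 20.925
[{'rect': [265.5, 167.6, 299.5, 221.0], 'confidence': 0.79}]
((493.50140380859375, -179.4365692138672), (60.20894241333008, 33.46994400024414), 72.75917053222656)
[-5.95434556e-05 -1.73642646e-03  3.67645703e+01] 1741
caliper [{'rect': [259.8, 216.2, 329.9, 246.5], 'confidence': 0.75}]
loupe []
movement_holder [{'rect': [327.2, 165.1, 351.8, 212.0], 'confidence': 0.58}]
```

View pics/end.png

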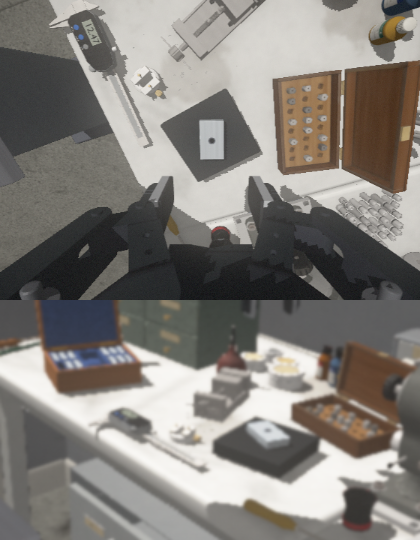

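The block lies flat (tilt about 0.1°) in the middle of the plate at (211,138). The lid is still open, and the caliper, movement holder and loupe look undisturbed.

```bash
python3 -c "
from rig import r
print(r.hand_in())"
```

```text
the job is handed in; nothing more can be done
None
```

The job is handed in at about 21 s on the robot's clock: the lid is open and resting back, the check block lies flat in the middle of the granite plate, and the caliper, loupe and movement holder look undisturbed in the final pictures.

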